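# Lock the V-block fixture plate on its keyhole base

## Robot

A 6-joint arm with a two-finger parallel gripper is mounted at the origin on a cart in front of the work surface, level with it; the furniture and walls round the work are solid. World frame = base frame: x ahead of the robot, y to its left, z up, the work surface at z = 0. Lengths are in m, angles in rad, forces in N, time in s.
With the tool pointing down it reaches from about 0.275 to 1 m from the base axis. Payload 8.4 kg.
Tool frame: the origin (TCP) lies at the very end of the fingers, on their centre line; the grasp point (between the pads) lies arm.tcp_to_grasp behind it (arm.tcp_to_grasp is the distance from the TCP to the grasp point, in m); z points along the fingers, y is the line along which they close (so a half turn about z gives the same grasp; the last joint's range is limited). The gripper opens to 85 mm and grips with 20 to 120 N. Pads are 22 mm wide; open, the fingers measure 114 mm over their backs; the gripper's body (76 mm by 85 mm) begins 54 mm behind the grasp point. The pads swing forward as they close: fully open they stand 13 mm farther back than shut.
Start: joints at [-1.153, 0.353, 1.633, -0, 1.155, -0.002], TCP at [0.255, -0.571, 0.231] pointing down, gripper open.
Joint ranges: [-2.63, 2.63], [-0.92, 2.1], [0.06, 2.66], [-1.3, 4.44], [0, 2.69], [-3.02, 3.02]. Speed limits (rad/s): [2.22, 2.22, 2.79, 3.14, 3.14, 3.14].

## Interface

Orientations are given as a rotation vector (axis times angle).
In Python, from plant import arm gives the robot as it stands.
- The arm moves only by the tool step_arm, never from a script. Its argument "steps" is one flat list of numbers, 5 for each row, row after row: the opening, from 0 (shut) to 1 (fully open), then the shift along the world's x, y, z in cm, then the turn about the world's z in rad. In form: [fingers, dx, dy, dz, spin, fingers, dx, dy, dz, spin, ...]. A call has 1 to 8 rows; each row is the pose to reach, as a shift and turn from the pose commanded when the call began; what a row does not reach only later rows make up. A row lasts 1/8 s, in which the tool goes at most 62.5 mm and 10.7 degrees, less where a joint would pass 70% of its speed; a pose out of reach is approached as far as the arm can. A call with a gripper value outside its range is refused whole. The fingers move at their own pace and stop on an object; "squeeze" is the grip in N (left out, the last holds). Time passes only in rows, so rows that repeat a pose let the fingers close. It gives the time, the measured TCP pose, the force, the opening and the grip force at its end, in the units of the state.
- arm.get_obs(): the state, without advancing time (a new reading comes with each control period).
- arm.camera(name): name is "scene" or "top"; returns a dict with "frame" (400x640x3 uint8, blue, green, red), "fx", "fy", "cx", "cy" (pixels), "origin" and "orientation" of the camera in the world. Camera axes: x right, y up, looking along -z (the intrinsics and any distortion apply to the point x, -y, -z); pixel columns grow to the right and rows downward; lengths in m; the calibration is good to about 2 mm. A picture is of the moment at which its call begins. There is no depth.
- arm.job_done(): hands the job in; it is judged then, once.
Trained networks look in the newest picture that a camera, given by its name, has taken for a name from the list of things; names that differ only in an ending like _2 or _b are one class to them, and where a whole thing is asked for, a point or a joint stands for the part that bears it (a point fixed in the world has none). Each returns a list of dicts, best first, with "p" (0 to 1); they miss things now and then, are a little off and sometimes report something else, mostly with a low value. They report only what shows in the picture. A call takes as long as a camera call.
- arm.boxes_of(camera, label): "extent" ([left, top, right, bottom] in pixels, round what is visible of it).
The state is a dict: "time_s": time; "qpos": joint angles; "joint_velocities": joint speeds; "effort": joint torques, N m; "eef_pos": TCP position; "tcp_rot": TCP orientation; "force": force on the tool from outside, world axes, zero at the start; "ft_torque": the same for the moment, N m; "opening": finger opening in m; "grasp_force": force on a finger pad.
Only numpy, scipy, OpenCV 4.12 (cv2) and the standard library are available. Lean on these libraries where they do the work, as an engineer would, in place of code of your own. Each camera call takes 0.05 s, during which the arm holds its last target. There are 200 camera calls.

## Task

Mount the V-block fixture plate on the steel base: pick it up, set it down gently with its two keyholes over the two screw heads until it lies flat on the base, then slide it along, without forcing it, until it is fully home and the spring catch has popped up behind it. Let go and leave it there, and leave the shaft, the vial and the weight where they are.

Things in the scene. Friction and masses are not known exactly. Their poses are not given: they have to be found in the camera images.
- fixture_plate: Loose dark steel plate, 80 (x) by 116 (y) by 5 mm, with a light grey V-block fixed on the middle of its top; 0.55 to 0.77 kg in all. Origin: centre of the plate's underside, z up; rear edge at x = -40 mm. Two keyholes go through it (see point entry_holes). Starts flat on the bench, yaw within 0.4 rad of 0.
- entry_holes (a point): On the plate's underside, midway between its two round entry holes (plate x = +8 mm, y = 0). The holes, 19 mm wide, lie at plate y = +42 and -42 mm; each runs on towards the plate's -x into a slot 8 mm wide that ends at plate x = -10.5 mm.
- grip (a point): Where to grip: the middle of the V-block, 25 mm above the plate's underside. The V-block is 48 mm along the plate's x, 52 mm along y, and stands 5 to 45 mm above the underside. Its flat sides face plate +x and -x: close the fingers along the plate's x.
- screw_base: Steel slab, 132 (x) by 150 (y) mm, top face 12 mm above the origin (centre of its underside plane, on the bench). It stays in place on short rubber feet that give about 1 mm per 12 N downwards. Yaw within 0.4 rad of 0; the plate is slid home along its +x, parallel to it. Two screws stand on it (see point screw_mark). Plate and base must not press on each other with over 30 N.
- screw_mark (a point): Slab top, x = y = 0 of the base. Shoulder screws stand at base y = +42 and -42 mm, x = e: shank 5 mm thick; head 16 mm wide, from 7 to 12 mm above the slab top. Screws and catch share a carrier clamped by hand, so e is somewhere from -12 to +12 mm, not measured: feel for it. Plate drops flat with its origin at base x = e - 8 mm, y = 0 (play 1.5 mm); firm stop at x = e + 8 mm.
- catch (a joint): Travel in m of the spring catch, an upright brass pin, 8 mm thick, 5 mm above the slab top at base x = e - 37.2 mm, y = 0. 0 = fully up; about 0.005 = pressed flush by the plate on it (under 2 N). It springs up behind the plate's rear edge only when the plate is within about 1 mm of its firm stop, and then keeps it from sliding back.
- turned_shaft: Bystander: small turned steel shaft, 74 mm long, 20 mm thick, lying on the bench; origin under its middle. Leave alone.
- vial: Bystander: white vial 22 mm in diameter, 53 mm high, standing; origin under its middle. Leave alone.
- brass_weight: Bystander: brass weight 24 mm in diameter, 40 mm high, standing; origin under its middle. Leave alone.

How it is judged:
By the outcome, as a careful person would: the job done as asked, in the order asked, and still so for the second after the job is handed in, with the robot touching nothing.
It also fails if it takes over 72 s, if anything falls off the work surface, if the arm or the gripper's body presses on something with over 40 N, if the wrist force passes 120 N, or if a joint passes its speed limit or range.

## Working session

There is one attempt and no reset: what is moved stays moved. The work goes in short steps, Python scripts to look and compute and a tool call to move; the robot and the scene stay as the last step left them, time stands still between calls to the robot, and variables do not carry over. Pictures are saved under pics/ and viewed, at most 10 in all, crops included, and the job is handed in when it is done.

Besides the shell and the picture viewer there is one more tool, called after ">>>" as name(argument=value, ...), one argument or row to a line, values as JSON. step_arm: Moves the arm, as the interface text tells. Its arguments: {"type":"object","properties":{"steps":{"type":"array","items":{"type":"number"}},"squeeze":{"type":"number"}},"required":["steps"]}

```bash
mkdir -p pics; cat > h.py <<'E'
import numpy as np,cv2
from scipy.spatial.transform import Rotation as R
from plant import arm
def rot(c):
    o=np.array(c["orientation"],float)
    return o if o.shape==(3,3) else (R.from_rotvec(o).as_matrix() if o.size==3 else R.from_quat(o).as_matrix())
def ray(c,u,v,z):
    d=rot(c)@np.array([(u-c["cx"])/c["fx"],-(v-c["cy"])/c["fy"],-1]); o=np.array(c["origin"])
    return o+d*(z-o[2])/d[2]
def proj(c,p):
    q=rot(c).T@(np.array(p)-np.array(c["origin"])); return c["cx"]+c["fx"]*q[0]/-q[2], c["cy"]-c["fy"]*q[1]/-q[2]
E
python3 - <<'E'
from h import *
o=arm.get_obs();print(o); print(arm.tcp_to_grasp)
for n in("top","scene"):
    c=arm.camera(n);cv2.imwrite(f"pics/{n}0.png",c["frame"]);print({k:v for k,v in c.items() if k!="frame"})
    for l in("fixture_plate","screw_base","catch","turned_shaft","vial","brass_weight"):
        print(n,l,arm.boxes_of(n,l)[:2])
E
```

```text
{'time_s': 0.0, 'qpos': array([-1.15341322e+00,  3.53626990e-01,  1.63417514e+00,  2.77201398e-05,
        1.15516972e+00, -2.35022817e-03]), 'joint_velocities': array([ 1.50556384e-05,  7.48141560e-04,  5.90768193e-04,  2.33076682e-03,
        1.61198817e-04, -1.26041416e-03]), 'effort': array([ 3.70398709e-06, -6.05255413e+01, -3.42065406e+01,  5.16803811e-05,
        9.25630156e-03, -5.23994331e-06]), 'eef_pos': array([ 0.25453625, -0.57028538,  0.23055734]), 'tcp_rot': array([-3.07134057e+00, -6.54186935e-01,  4.07205730e-04]), 'force': array([ 0.2931287 ,  0.93957052, -0.17551293]), 'ft_torque': array([-0.01990587, -0.00197921, -0.00996854]), 'grasp_force': 0.0, 'opening': 0.08546702194301314}
0.0187
{'fx': 434.9572695857953, 'fy': 434.9572695857953, 'cx': 317.61611300949056, 'cy': 201.1411335077144, 'origin': array([0.34524351, 0.01356485, 1.20499558]), 'orientation': array([ 0.10042573, -0.10053221, -1.58490878])}
top fixture_plate [{'extent': [371.3, 196.2, 416.4, 220.7], 'p': 0.69}]
top screw_base [{'extent': [233.0, 186.8, 301.8, 248.9], 'p': 0.93}]
top catch []
top turned_shaft [{'extent': [446.9, 182.0, 458.4, 204.4], 'p': 0.56}]
top vial []
top brass_weight [{'extent': [315.3, 169.2, 323.4, 180.4], 'p': 0.65}]
{'fx': 369.8246118355625, 'fy': 369.8246118355625, 'cx': 320.7551417304933, 'cy': 199.64347318353248, 'origin': array([-0.04850015,  0.67160226,  0.51605007]), 'orientation': array([ 0.46038041, -1.32909258, -2.16086917])}
scene fixture_plate [{'extent': [338.8, 184.3, 380.2, 211.8], 'p': 0.76}]
scene screw_base [{'extent': [242.9, 230.9, 321.7, 278.4], 'p': 0.76}]
scene catch []
scene turned_shaft []
scene vial [{'extent': [193.0, 288.8, 208.1, 320.6], 'p': 0.86}]
scene brass_weight [{'extent': [289.5, 208.1, 293.5, 218.7], 'p': 0.52}]
```

View pics/top0.png

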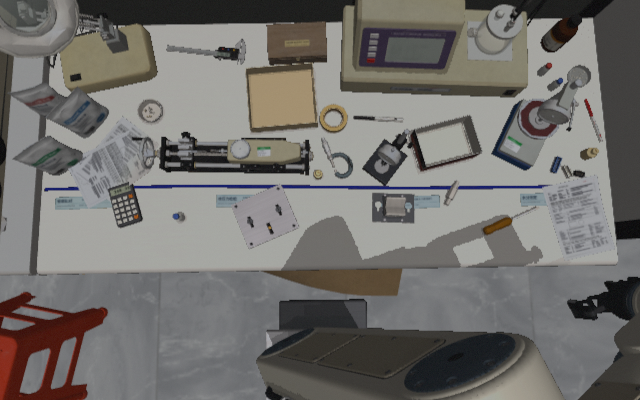

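View pics/scene0.png

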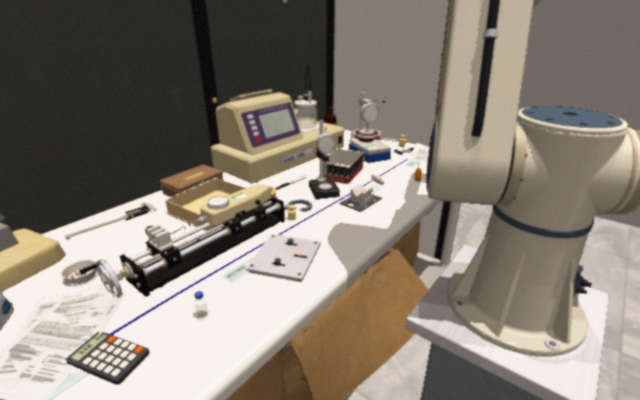

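The top view shows the plate near (393,208), and the base near (266,216) with its screws near (250,220) and (279,211) and the catch near (270,229). I'll zoom in on these next.

```bash
python3 - <<'E'
from h import *
f=cv2.imread("pics/top0.png")
a=cv2.resize(f[178:253,228:308],None,fx=5,fy=5,interpolation=cv2.INTER_CUBIC)
b=cv2.resize(f[183:233,362:462],None,fx=4,fy=4,interpolation=cv2.INTER_CUBIC)
b=cv2.copyMakeBorder(b,0,175,0,0,cv2.BORDER_CONSTANT)
cv2.imwrite("pics/z0.png",np.hstack([a,b]))
E
```

```text
(no output)
```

View pics/z0.png

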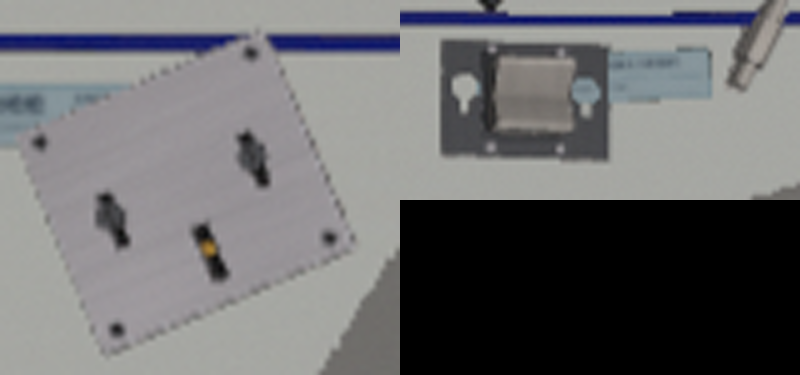

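```bash
cat > m.py <<'E'
from h import *
from scipy.optimize import least_squares
def fit(c,px,model):
    px=np.array(px)
    def w(s): return [np.r_[s[:2]+R.from_euler('z',s[2]).as_matrix()[:2,:2]@m[:2],m[2]] for m in model]
    p0=ray(c,*px.mean(0),.01)
    r=least_squares(lambda s:(np.array([proj(c,p) for p in w(s)])-px).ravel(),[p0[0],p0[1],0.])
    return r.x,r.fun.reshape(-1,2)
def loc(s,p): return R.from_euler('z',-s[2]).as_matrix()[:2,:2]@(np.array(p)[:2]-s[:2])
E
python3 - <<'E'
from m import *
c=arm.camera("top")
A=lambda x,y:((x+.5)/5-.5+228,(y+.5)/5-.5+178)
B=lambda x,y:((x-400+.5)/4-.5+362,(y+.5)/4-.5+183)
# base corners order: front-left(+x,+y) = left... up image=+x, left=+y
s,r=fit(c,[A(20,145),A(258,32),A(355,243),A(107,353)],[np.array([a*.066,b*.075,.012]) for a,b in((1,1),(1,-1),(-1,-1),(-1,1))])
print("base",s,r)
for p,z in(((111,214),.024),((252,157),.024),((209,248),.017),((113.5,220),.012),((253,160),.012),((210,252),.012)):
    print(p,loc(s,ray(c,*A(*p),z))*1e3)
s,r=fit(c,[B(443,40),B(610,47),B(608,160),B(441,156)],[np.array([a*.040,b*.058,.005]) for a,b in((1,1),(1,-1),(-1,-1),(-1,1))])
print("plate",s,r)
for n,p in(("shaft",(452.6,193.2)),("weight",(319.3,174.8)),("vial",(179,217))): print(n,ray(c,*p,.02))
E
```

```text
base [0.45937777 0.15881065 0.41380977] [[-1.46035819 -0.89292879]
 [ 0.54407463 -0.6480559 ]
 [ 0.71431987  0.27275742]
 [ 0.19809428  1.20150667]]
(111, 214) [ 4.3299247  40.57557343]
(252, 157) [  0.82456995 -41.89470172]
(209, 248) [-34.11446522   0.0754614 ]
(113.5, 220) [ 2.42247755 41.94300596]
(253, 160) [  0.73677164 -41.26009151]
(210, 252) [-35.8103478    0.83131618]
plate [ 0.47731233 -0.1966768  -0.05159731] [[-0.00122686  0.15246207]
 [-0.12061014 -0.15432234]
 [ 0.17678646  0.23577006]
 [-0.05600821 -0.23471998]]
shaft [ 0.51323413 -0.35960224  0.02      ]
weight [0.57077243 0.00636513 0.02      ]
vial [0.45988753 0.39198636 0.02      ]
```

```bash
cat > w.py <<'E'
from m import *
def warp(c,z,x0,x1,y0,y1,k=2000):
    # image: rows = x down from x1, cols = y from y1 to y0 ; k px/m
    W,H=int((y1-y0)*k),int((x1-x0)*k)
    src=np.float32([proj(c,(x1,y1,z)),proj(c,(x1,y0,z)),proj(c,(x0,y0,z)),proj(c,(x0,y1,z))])
    M=cv2.getPerspectiveTransform(src,np.float32([[0,0],[W,0],[W,H],[0,H]]))
    return cv2.warpPerspective(c["frame"],M,(W,H),flags=cv2.INTER_CUBIC)
E
python3 - <<'E'
from w import *
x0,x1,y0,y1=.35,.57,.05,.27
im=[]
for n in("top","scene"):
    c=arm.camera(n);w=warp(c,.012,x0,x1,y0,y1)
    L=cv2.cvtColor(w,cv2.COLOR_BGR2LAB).astype(float)
    ctr=L[215:235,205:230].reshape(-1,3).mean(0); bench=L[20:60,20:60].reshape(-1,3).mean(0)
    print(n,ctr,bench)
    m=((np.linalg.norm((L-ctr)[...,1:],axis=2)<np.linalg.norm((L-bench)[...,1:],axis=2))*255).astype(np.uint8)
    m=cv2.morphologyEx(cv2.morphologyEx(m,cv2.MORPH_CLOSE,np.ones((15,15))),cv2.MORPH_OPEN,np.ones((31,31)))
    ct=max(cv2.findContours(m,0,2)[0],key=cv2.contourArea)
    r=cv2.minAreaRect(ct);print(r, "ctr xy",x1-r[0][1]/2000,y1-r[0][0]/2000)
    cv2.drawContours(w,[cv2.boxPoints(r).astype(int)],0,(0,255,0),1);im.append(w[:, :400])
cv2.imwrite("pics/w0.png",np.hstack(im))
E
```

```text
top [156.63  130.178 126.57 ] [114.814375 137.343125 111.38625 ]
((219.50003051757812, 218.99996948242188), (437.99993896484375, 438.99993896484375), 90.0) ctr xy 0.46050001525878903 0.16024998474121094
scene [219.972 131.594 129.976] [242.29375 129.13875 131.15875]
((208.7213134765625, 199.62843322753906), (325.732177734375, 330.573486328125), 69.59979248046875) ctr xy 0.4701857833862304 0.16563934326171875
```

View pics/w0.png

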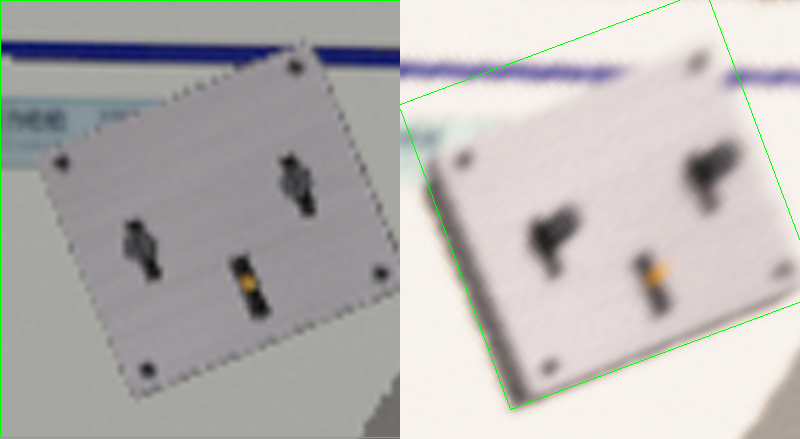

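Rectified at slab height, the base's corner screws show at (296,67), (380,273), (148,370), (62,162) in the top view. The scene view puts them at (298,62), (383,270), (149,367), (63,159). That gives a base centre near (0.462, 0.159) and yaw 0.391. The catch is about 2–3 mm ahead of its slot centre, so e ≈ +2.5 mm. I'll do the same for the plate.

```bash
python3 - <<'E'
from w import *
x0,x1,y0,y1=.42,.54,-.27,-.12
im=[warp(arm.camera(n),.005,x0,x1,y0,y1,2600)[:, :390] for n in("top","scene")]
cv2.imwrite("pics/w1.png",np.hstack(im))
E
```

```text
(no output)
```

View pics/w1.png

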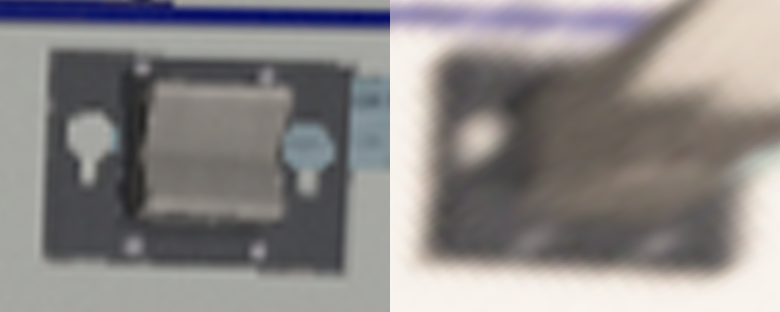

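>>> step_arm(
  steps=[1, 22.3, 37.4, 0, 1.104, 1, 22.3, 37.4, 0, 1.104, 1, 22.3, 37.4, 0, 1.104, 1, 22.3, 37.4, 0, 1.104, 1, 22.3, 37.4, 0, 1.104, 1, 22.3, 37.4, 0, 1.104, 1, 22.3, 37.4, 0, 1.104, 1, 22.3, 37.4, 0, 1.104],
  squeeze=50,
)

```text
time_s: 1.95
eef_pos: [0.4795, -0.1935, 0.2315]
tcp_rot: [2.268, 2.174, 0.001]
force: [-0.4, 0.0, -0.2]
opening: 0.0856
grasp_force: 0.0
```

>>> step_arm(
  steps=[1, 0, 0, -5, 0, 1, 0, 0, -10, 0, 1, 0, 0, -14, 0, 1, 0, 0, -14, 0, 1, 0, 0, -14, 0],
)

```text
time_s: 2.58
eef_pos: [0.4783, -0.1976, 0.0925]
tcp_rot: [2.273, 2.167, 0.001]
force: [0.5, 0.3, 0.3]
opening: 0.0856
grasp_force: 0.0
```

```bash
python3 - <<'E'
from w import *
o=arm.get_obs();r=o["tcp_rot"];print(o["eef_pos"],2*np.arctan2(r[1],r[0])-np.pi/2, o["qpos"],o["force"])
E
```

```text
[ 0.47834867 -0.19759198  0.09253117] -0.04763601993262023 [-3.94553863e-01  3.70532882e-01  1.97735276e+00 -1.43977212e-04
  7.92424072e-01 -3.46816819e-01] [0.52628552 0.29613516 0.31963633]
```

>>> step_arm(
  steps=[1, -0.06, 0.13, -4, 0, 1, -0.06, 0.13, -7, 0, 1, -0.06, 0.13, -8.4, 0, 1, -0.06, 0.13, -8.4, 0, 0.5, -0.06, 0.13, -8.4, 0, 0.5, -0.06, 0.13, -8.4, 0, 0.5, -0.06, 0.13, -8.4, 0, 0.5, -0.06, 0.13, -8.4, 0],
)

```text
time_s: 3.58
eef_pos: [0.4781, -0.1958, 0.0085]
tcp_rot: [2.272, 2.167, 0.001]
force: [-0.4, 1.1, 8.0]
opening: 0.0475
grasp_force: 51.4
```

>>> step_arm(
  steps=[0.3, 0, 0, 0, 0, 0.3, 0, 0, 0, 0, 0, 0, 0, 0, 0, 0, 0, 0, 0, 0, 0, 0, 0, 0, 0, 0, 0, 0, 0, 0],
)

```text
time_s: 4.32
eef_pos: [0.4781, -0.1958, 0.0085]
tcp_rot: [2.272, 2.167, 0.001]
force: [-0.3, 1.3, 6.8]
opening: 0.0474
grasp_force: 51.4
```

>>> step_arm(
  steps=[0, 0, 0, 1, 0, 0, 0, 0, 3, 0, 0, 0, 0, 7, 0, 0, -0.5, 5, 8, 0.1, 0, -1, 10, 8, 0.2, 0, -1.5, 16, 8, 0.3, 0, -2, 22, 8, 0.4, 0, -2.2, 28, 8, 0.438],
)

```text
time_s: 5.32
eef_pos: [0.4541, 0.0862, 0.0877]
tcp_rot: [-1.745, -2.612, 0.001]
force: [1.9, 0.3, -5.7]
opening: 0.0474
grasp_force: 53.9
```

>>> step_arm(
  steps=[0, 0, 5, 0, 0, 0, 0, 7.3, 0, 0, 0, 0, 7.3, 0, 0, 0, 0, 7.3, 0, 0, 0, 0, 7.3, 0, 0, 0, 0, 7.3, 0, 0],
)

```text
time_s: 6.08
eef_pos: [0.4551, 0.1568, 0.0873]
tcp_rot: [-1.749, -2.609, 0.0]
force: [0.2, -0.6, -6.4]
opening: 0.0473
grasp_force: 53.8
```

```bash
python3 - <<'E'
from w import *
o=arm.get_obs();r=o["tcp_rot"];print(o["eef_pos"],2*np.arctan2(r[1],r[0])-np.pi/2,o["force"],o["ft_torque"],o["opening"])
z=o["eef_pos"][2]-.0085+.005; print(z)
x0,x1,y0,y1=.37,.56,.06,.255
im=[warp(arm.camera(n),z,x0,x1,y0,y1,2000)[:, :390] for n in("top","scene")]
cv2.imwrite("pics/w2.png",np.hstack(im))
E
```

```text
[0.45510674 0.15677877 0.08731001] -5.893422699595242 [ 0.22763624 -0.59122216 -6.43155005] [ 0.00143009  0.00607926 -0.01948374] 0.04733683359104347
0.0838100119678824
```

View pics/w2.png

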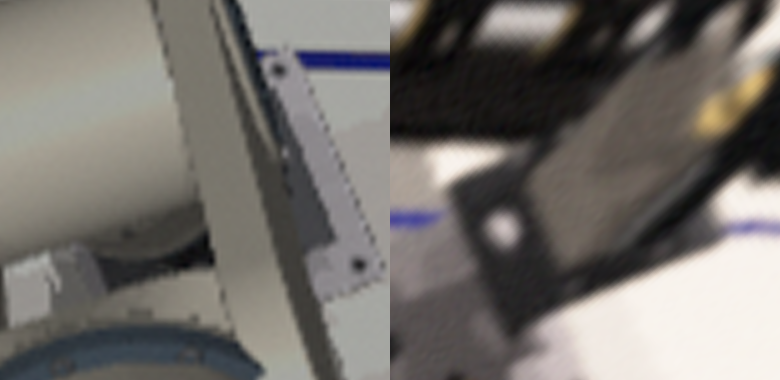

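The yaw is 0.390. In the scene view the plate's left hole shows at about (113,226) in its half, matching the predicted (113,227). I'll descend to just above the screw heads and look through the hole.

>>> step_arm(
  steps=[0, 0.13, 0, -2, 0, 0, 0.13, 0, -3.5, 0, 0, 0.13, 0, -4.5, 0, 0, 0.13, 0, -5, 0, 0, 0.13, 0, -5, 0, 0, 0.13, 0, -5, 0],
)

```text
time_s: 6.92
eef_pos: [0.4567, 0.1577, 0.0376]
tcp_rot: [1.747, 2.61, 0.001]
force: [-0.3, 0.1, -6.6]
opening: 0.0475
grasp_force: 53.8
```

```bash
python3 - <<'E'
from w import *
o=arm.get_obs();r=o["tcp_rot"];print(o["eef_pos"],2*np.arctan2(r[1],r[0])-np.pi/2,o["force"],o["ft_torque"])
z=.024
c=arm.camera("scene")
w=warp(c,z,.40,.50,.12,.25,4000)
# predicted outlines: red = plate hole underside for TCP pose; green = head for e=2.5 at z=.024 
def circ(x,y,zz,r,col):
    pts=[]
    for t in np.linspace(0,2*np.pi,40):
        p=proj(c,(x+r*np.cos(t),y+r*np.sin(t),zz)); q=ray(c,*p,z); pts.append([(.25-q[1])*4000,(.50-q[0])*4000])
    cv2.polylines(w,[np.int32(pts)],True,col,1)
plain=w.copy()
M=R.from_euler('z',.39).as_matrix()[:2,:2]
h=o["eef_pos"][:2]+M@[.008,.042]; zb=o["eef_pos"][2]-.0085
circ(*h,zb,.0095,(0,0,255)); circ(*h,zb+.005,.0095,(0,128,255))
s=np.array([.4615,.159])+M@[.0025,.042]; circ(*s,.024,.008,(0,255,0))
cv2.imwrite("pics/w3.png",np.hstack([plain[:, 20:420],w[:, 20:420]]))
E
```

```text
[0.45674496 0.15770187 0.03762223] 0.3910850254258018 [-0.31472825  0.14001885 -6.55085895] [ 0.00397775 -0.04871497  0.01571457]
```

View pics/w3.png

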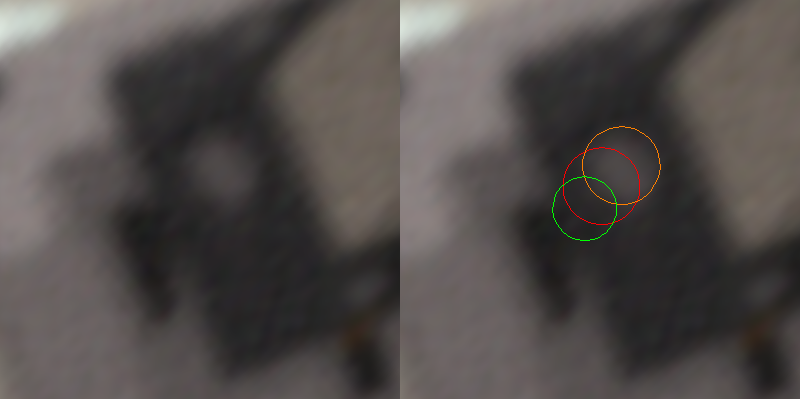

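>>> step_arm(
  steps=[0, 0, -0.08, -0.2, 0, 0, 0, -0.08, -0.4, 0, 0, 0, -0.08, -0.5, 0, 0, 0, -0.08, -0.6, 0, 0, 0, -0.08, -0.6, 0],
)

```text
time_s: 7.6
eef_pos: [0.4565, 0.1568, 0.0315]
tcp_rot: [1.747, 2.611, 0.0]
force: [-1.9, -0.7, 0.6]
opening: 0.0473
grasp_force: 54.6
```

```bash
python3 - <<'E'
from h import *
o=arm.get_obs();M=R.from_euler('z',-.391).as_matrix()
print(M@o["force"],M@o["ft_torque"])
E
```

```text
[-1.98870643  0.07632277  0.63557607] [0.04283275 0.33839712 0.01820379]
```

>>> step_arm(
  steps=[0, 0.09, 0.04, 0, 0, 0, 0.09, 0.04, 0, 0, 0, 0.09, 0.04, 0, 0],
)

```text
time_s: 7.98
eef_pos: [0.4566, 0.1568, 0.0312]
tcp_rot: [-1.747, -2.61, 0.002]
force: [-4.5, -2.7, 4.0]
opening: 0.0472
grasp_force: 54.7
```

```bash
python3 - <<'E'
from h import *
o=arm.get_obs();M=R.from_euler('z',-.391).as_matrix()
print(M@o["force"],M@o["ft_torque"])
E
```

```text
[-5.22986614 -0.81485248  4.0176381 ] [-0.10209775  0.88584757  0.08121084]
```

>>> step_arm(
  steps=[0, -0.14, -0.06, 0, 0, 0, -0.28, -0.12, 0, 0, 0, -0.28, -0.12, 0, 0, 0, -0.28, -0.12, 0, 0],
)

```text
time_s: 8.48
eef_pos: [0.4558, 0.1564, 0.0316]
tcp_rot: [1.747, 2.609, 0.003]
force: [2.8, 2.5, -0.4]
opening: 0.0476
grasp_force: 54.4
```

```bash
cat > f.py <<'E'
from h import *
o=arm.get_obs();M=R.from_euler('z',-.391).as_matrix();r=o["tcp_rot"]
print("F",(M@o["force"]).round(2),"T",(M@o["ft_torque"]).round(3),"base-frame mm",((M@(o["eef_pos"]-[.4615,.159,0]))*1e3).round(2),"yaw",(2*np.arctan2(r[1],r[0])-np.pi/2)%(2*np.pi))
E
python3 f.py
```

```text
F [ 3.56  1.18 -0.43] T [ 0.081 -0.752 -0.036] base-frame mm [-6.25 -0.2  31.62] yaw 0.39089529893741193
```

```bash
python3 - <<'E'
from w import *
M=R.from_euler('z',-.391).as_matrix()[:2,:2]
for n,ctr in(("top",(.461,.1593)),("scene",(.46275,.1584))):
    c=arm.camera(n); c["frame"]=cv2.imread(f"pics/{n}0.png")
    for z in(.012,.0145,.017,.024):
        w=warp(c,z,.40,.52,.10,.22,4000)
        X,Y=np.meshgrid(np.arange(480),np.arange(480))
        P=np.stack([.52-(Y+.5)/4000,.22-(X+.5)/4000],-1)
        L=(P-np.array(ctr))@M.T*1e3
        lab=cv2.cvtColor(w,cv2.COLOR_BGR2LAB).astype(float)
        near=(abs(L[...,0]+36)<18)&(abs(L[...,1])<10)
        wt=np.clip(lab[...,2]-145,0,None)*near
        print(n,z,"brass",(L*wt[...,None]).sum((0,1))/wt.sum())
        if z<.013:
            g=lab[...,0]; bg=np.median(g[near])
            print(" catch slot ext",[L[near&((g<bg-40)|(wt>0))][:,0].min(),L[near&((g<bg-40)|(wt>0))][:,0].max()])
        for sy in(42,-42):
            nr=(abs(L[...,0])<22)&(abs(L[...,1]-sy)<12)
            g=lab[...,0];d=np.clip(np.median(g[nr])-15-g,0,None)*nr
            # profile along x of width of non-slab pixels
            print("  dark",sy,((L*d[...,None]).sum((0,1))/d.sum()).round(2), [np.percentile(L[d>20][:,0],q).round(1) for q in(1,50,99)], [int((d[(abs(L[...,0]-x)<1)]>12).sum()/ (4*4*2)*1) for x in range(-16,18,2)])
E
```

```text
top 0.012 brass [-3.54016292e+01 -2.90252292e-02]
 catch slot ext [np.float64(-53.895090162037526), np.float64(-21.585880283289562)]
  dark 42 [3.000e-02 4.242e+01] [np.float64(-15.9), np.float64(1.0), np.float64(15.5)] [6, 9, 9, 8, 8, 9, 11, 14, 17, 17, 16, 14, 12, 11, 10, 9, 4]
  dark -42 [  0.25 -41.75] [np.float64(-15.8), np.float64(1.1), np.float64(15.8)] [5, 8, 8, 9, 9, 10, 11, 14, 15, 16, 16, 15, 11, 10, 9, 9, 6]
top 0.0145 brass [-35.67682149  -0.22703119]
  dark 42 [-0.31 42.14] [np.float64(-16.2), np.float64(0.7), np.float64(15.1)] [7, 9, 9, 8, 9, 10, 11, 14, 17, 17, 15, 14, 12, 10, 10, 9, 3]
  dark -42 [ -0.09 -41.85] [np.float64(-16.1), np.float64(0.8), np.float64(15.5)] [6, 8, 8, 9, 9, 10, 12, 15, 15, 16, 16, 14, 11, 10, 9, 9, 5]
top 0.017 brass [-35.93904571  -0.40938136]
  dark 42 [-0.65 41.86] [np.float64(-16.5), np.float64(0.4), np.float64(14.7)] [8, 9, 9, 8, 9, 10, 12, 15, 17, 17, 15, 14, 12, 10, 9, 8, 1]
  dark -42 [ -0.43 -41.95] [np.float64(-16.4), np.float64(0.5), np.float64(15.1)] [6, 8, 9, 9, 9, 10, 12, 15, 15, 16, 16, 14, 10, 10, 9, 8, 3]
top 0.024 brass [-36
[... 1006 characters left out ...]
10, 13, 19, 21, 21, 21, 20, 19, 18, 5, 0, 0]
scene 0.017 brass [-36.97870064   3.02067496]
  dark 42 [ 0.42 44.05] [np.float64(-16.0), np.float64(1.0), np.float64(9.9)] [5, 6, 6, 7, 9, 12, 16, 20, 23, 23, 23, 23, 22, 14, 0, 0, 0]
  dark -42 [  0.94 -40.35] [np.float64(-14.4), np.float64(1.3), np.float64(9.5)] [2, 5, 6, 7, 9, 11, 16, 21, 23, 24, 24, 23, 22, 10, 0, 0, 0]
scene 0.024 brass [-39.50754764   8.67944872]
  dark 42 [-1.37 46.93] [np.float64(-18.0), np.float64(-0.7), np.float64(7.8)] [2, 2, 3, 6, 11, 15, 17, 18, 19, 19, 19, 18, 10, 0, 0, 0, 0]
  dark -42 [ -1.04 -37.14] [np.float64(-14.8), np.float64(-0.6), np.float64(7.8)] [1, 2, 4, 8, 12, 15, 17, 19, 19, 19, 19, 18, 12, 0, 0, 0, 0]
```

>>> step_arm(
  steps=[0, 0, 0, 0.2, 0, 0, 0, 0, 0.2, 0, 0, 0, 0, 0.2, 0, 0, 0, 0, 0.2, 0],
)

```text
time_s: 9.07
eef_pos: [0.454, 0.1558, 0.033]
tcp_rot: [-1.747, -2.61, 0.001]
force: [0.5, -0.0, -7.3]
opening: 0.0471
grasp_force: 53.9
```

```bash
python3 f.py
```

```text
F [ 0.43 -0.18 -7.31] T [-0.014 -0.029  0.048] base-frame mm [-8.19 -0.13 32.98] yaw 0.39105008299713795
```

>>> step_arm(
  steps=[0, 0.1, 0.04, 0, 0, 0, 0.1, 0.04, 0, 0, 0, 0.1, 0.04, -0.1, 0, 0, 0.1, 0.04, -0.2, 0, 0, 0.1, 0.04, -0.25, 0, 0, 0.1, 0.04, -0.25, 0],
)

```text
time_s: 9.82
eef_pos: [0.4557, 0.1564, 0.0311]
tcp_rot: [1.747, 2.61, 0.001]
force: [-1.1, -0.1, 2.2]
opening: 0.0478
grasp_force: 54.6
```

```bash
python3 f.py
```

```text
F [-1.02  0.3   2.17] T [0.133 0.209 0.014] base-frame mm [-6.34 -0.16 31.06] yaw 0.3909810744141722
```

>>> step_arm(
  steps=[0, 0, 0, 0.15, 0, 0, -0.14, -0.06, 0.15, 0, 0, -0.14, -0.06, 0.15, 0, 0, -0.14, -0.06, 0.15, 0, 0, -0.14, -0.06, 0.05, 0, 0, -0.14, -0.06, 0, 0, 0, -0.14, -0.06, 0, 0],
)

```text
time_s: 10.7
eef_pos: [0.4543, 0.1558, 0.0311]
tcp_rot: [1.747, 2.611, 0.0]
force: [-0.7, -0.9, 5.2]
opening: 0.0471
grasp_force: 55.2
```

```bash
python3 f.py
```

```text
F [-0.95 -0.61  5.15] T [-0.023  0.233  0.001] base-frame mm [-7.91 -0.18 31.11] yaw 0.3910372438072456
```

>>> step_arm(
  steps=[0, 0, 0, 0.15, 0, 0, 0.07, 0.18, 0.15, 0, 0, 0.07, 0.18, 0.15, 0, 0, 0.07, 0.18, 0.15, 0, 0, 0.07, 0.18, 0.05, 0, 0, 0.07, 0.18, 0, 0, 0, 0.07, 0.18, 0, 0],
)

```text
time_s: 11.58
eef_pos: [0.4548, 0.1575, 0.0307]
tcp_rot: [-1.748, -2.61, 0.0]
force: [0.3, -0.2, -6.2]
opening: 0.0472
grasp_force: 53.8
```

```bash
python3 f.py
```

```text
F [ 0.18 -0.24 -6.23] T [-0.036 -0.008  0.017] base-frame mm [-6.78  1.2  30.7 ] yaw 0.3909270817920394
```

>>> step_arm(
  steps=[0, 0, 0, 0.15, 0, 0, 0.1, -0.25, 0.15, 0, 0, 0.1, -0.25, 0.15, 0, 0, 0.1, -0.25, 0.15, 0, 0, 0.1, -0.25, 0.05, 0, 0, 0.1, -0.25, 0, 0, 0, 0.1, -0.25, 0, 0],
)

```text
time_s: 12.45
eef_pos: [0.4561, 0.155, 0.0312]
tcp_rot: [1.747, 2.61, 0.0]
force: [-1.1, -3.2, 6.7]
opening: 0.0473
grasp_force: 55.1
```

```bash
python3 f.py
```

```text
F [-2.23 -2.55  6.71] T [-0.308  0.356  0.007] base-frame mm [-6.52 -1.6  31.25] yaw 0.3910985099300308
```

>>> step_arm(
  steps=[0, 0, 0, 0.15, 0, 0, -0.11, 0.28, 0.15, 0, 0, -0.11, 0.28, 0.15, 0, 0, -0.11, 0.28, 0.15, 0, 0, -0.11, 0.28, 0.05, 0, 0, -0.11, 0.28, -0.05, 0, 0, -0.11, 0.28, -0.1, 0, 0, -0.11, 0.28, -0.1, 0],
)

```text
time_s: 13.45
eef_pos: [0.4547, 0.1579, 0.0297]
tcp_rot: [-1.748, -2.611, 0.0]
force: [0.5, 0.2, -6.8]
opening: 0.0475
grasp_force: 53.9
```

```bash
python3 f.py
```

```text
F [ 0.5  -0.03 -6.85] T [-0.007  0.    -0.041] base-frame mm [-6.73  1.53 29.7 ] yaw 0.39099482519522955
```

>>> step_arm(
  steps=[0, 0, 0, -0.2, 0, 0, 0, 0, -0.4, 0, 0, 0, 0, -0.55, 0, 0, 0, 0, -0.7, 0, 0, 0, 0, -0.8, 0, 0, 0, 0, -0.8, 0],
)

```text
time_s: 14.2
eef_pos: [0.4547, 0.1579, 0.0217]
tcp_rot: [-1.748, -2.611, 0.0]
force: [-0.1, 1.0, -4.9]
opening: 0.0475
grasp_force: 53.9
```

```bash
python3 f.py
```

```text
F [ 0.29  0.97 -4.93] T [0.043 0.025 0.006] base-frame mm [-6.68  1.54 21.73] yaw 0.3910055007672941
```

Free of the heads, and only the catch spring is pushing (about 2 N). Lowering until it touches the slab.

>>> step_arm(
  steps=[0, 0, 0, -0.06, 0, 0, 0, 0, -0.12, 0, 0, 0, 0, -0.15, 0, 0, 0, 0, -0.15, 0, 0, 0, 0, -0.15, 0],
)

```text
time_s: 14.82
eef_pos: [0.4547, 0.1579, 0.0203]
tcp_rot: [-1.748, -2.611, 0.0]
force: [-0.5, -0.2, -2.8]
opening: 0.0473
grasp_force: 54.0
```

```bash
python3 f.py
```

```text
F [-0.55 -0.03 -2.77] T [-0.026  0.082 -0.039] base-frame mm [-6.71  1.54 20.32] yaw 0.3909785090013038
```

>>> step_arm(
  steps=[0, 0, 0, -0.03, 0, 0, 0.19, 0.08, -0.03, 0, 0, 0.37, 0.15, -0.03, 0, 0, 0.55, 0.23, -0.03, 0, 0, 0.74, 0.3, -0.03, 0, 0, 0.92, 0.38, -0.03, 0, 0, 1.02, 0.42, -0.03, 0, 0, 1.02, 0.42, -0.03, 0],
)

```text
time_s: 15.82
eef_pos: [0.4637, 0.1616, 0.0199]
tcp_rot: [-1.747, -2.609, 0.003]
force: [-4.9, -1.8, 3.4]
opening: 0.0472
grasp_force: 54.9
```

```bash
python3 f.py
```

```text
F [-5.26  0.17  3.39] T [-0.071  0.789  0.034] base-frame mm [ 3.    1.56 19.88] yaw 0.3910144061962111
```

>>> step_arm(
  steps=[0, 0.09, 0.04, 0.02, 0, 0, 0.18, 0.08, 0.02, 0, 0, 0.28, 0.11, 0.02, 0, 0, 0.37, 0.15, 0.02, 0, 0, 0.37, 0.15, 0.02, 0],
)

```text
time_s: 16.45
eef_pos: [0.469, 0.1637, 0.0202]
tcp_rot: [1.747, 2.61, 0.001]
force: [-1.8, -0.9, -2.6]
opening: 0.0473
grasp_force: 54.4
```

```bash
python3 f.py
```

```text
F [-1.99 -0.19 -2.58] T [-0.047  0.304 -0.03 ] base-frame mm [ 8.7   1.49 20.16] yaw 0.39100551756930835
```

>>> step_arm(
  steps=[0, 0.05, 0.02, 0, 0, 0, 0.09, 0.04, 0, 0, 0, 0.14, 0.06, 0, 0, 0, 0.14, 0.06, 0, 0],
)

```text
time_s: 16.95
eef_pos: [0.4696, 0.164, 0.0201]
tcp_rot: [-1.747, -2.61, 0.001]
force: [-4.5, -2.1, -0.4]
opening: 0.0473
grasp_force: 54.5
```

```bash
python3 f.py
```

```text
F [-4.94 -0.18 -0.36] T [-0.114  0.621  0.004] base-frame mm [ 9.43  1.52 20.09] yaw 0.39100739462903267
```

>>> step_arm(
  steps=[0, 0.05, 0.02, 0, 0, 0, 0.09, 0.04, 0, 0, 0, 0.09, 0.04, 0, 0, 0, 0.09, 0.04, 0, 0],
)

```text
time_s: 17.45
eef_pos: [0.4697, 0.164, 0.02]
tcp_rot: [-1.747, -2.61, 0.003]
force: [-7.1, -4.4, 1.2]
opening: 0.0472
grasp_force: 54.8
```

```bash
python3 f.py
```

```text
F [-8.22 -1.37  1.22] T [-0.147  1.03   0.007] base-frame mm [ 9.53  1.53 19.98] yaw 0.3911251664600721
```

It's at the firm stop, with 8 N of resistance. To test the catch I'll pull back gently.

>>> step_arm(
  steps=[0, -0.09, -0.04, 0.02, 0, 0, -0.18, -0.08, 0.02, 0, 0, -0.28, -0.12, 0.02, 0, 0, -0.37, -0.15, 0.02, 0, 0, -0.37, -0.15, 0.02, 0],
)

```text
time_s: 18.08
eef_pos: [0.4683, 0.1635, 0.0206]
tcp_rot: [1.747, 2.61, 0.003]
force: [3.7, 0.6, -6.8]
opening: 0.0472
grasp_force: 53.8
```

```bash
python3 f.py
```

```text
F [ 3.6  -0.88 -6.81] T [-0.011 -0.622  0.027] base-frame mm [ 7.99  1.52 20.61] yaw 0.39092649006815594
```

The pull-back stopped after about 1.5 mm with 3.6 N resisting, and there was no spring load left, so the catch is up. Now I'll push it home again, press lightly and release.

>>> step_arm(
  steps=[0, 0.09, 0.04, 0, 0, 0, 0.18, 0.08, -0.02, 0, 0, 0.3, 0.12, -0.04, 0, 0, 0.3, 0.12, -0.04, 0, 0, 0.3, 0.12, -0.04, 0],
)

```text
time_s: 18.7
eef_pos: [0.4688, 0.1637, 0.0199]
tcp_rot: [-1.747, -2.609, 0.004]
force: [-5.1, -3.3, 1.2]
opening: 0.0476
grasp_force: 55.0
```

```bash
python3 f.py
```

```text
F [-5.95 -1.08  1.23] T [-0.217  0.658 -0.02 ] base-frame mm [ 8.53  1.6  19.91] yaw 0.39094588330397073
```

>>> step_arm(
  steps=[0, 0.03, 0.01, 0.03, 0, 0, 0.07, 0.03, 0.03, 0, 0, 0.1, 0.04, 0.03, 0, 0, 0.1, 0.04, 0.03, 0, 0, 0.1, 0.04, 0.03, 0],
)

```text
time_s: 19.32
eef_pos: [0.4697, 0.1642, 0.02]
tcp_rot: [-1.746, -2.609, 0.004]
force: [-5.5, -2.6, 1.2]
opening: 0.0472
grasp_force: 54.6
```

```bash
python3 f.py
```

```text
F [-6.09 -0.26  1.16] T [-0.027  0.798  0.045] base-frame mm [ 9.53  1.65 20.01] yaw 0.3911185884917545
```

>>> step_arm(
  steps=[0, -0.09, -0.04, 0, 0, 0, -0.09, -0.04, 0, 0, 0.9, -0.09, -0.04, 0, 0, 1, -0.09, -0.04, 0, 0, 1, -0.09, -0.04, 0, 0, 1, -0.09, -0.04, 0, 0, 1, -0.09, -0.04, 0, 0, 1, -0.09, -0.04, 0, 0],
)

```text
time_s: 20.32
eef_pos: [0.4703, 0.1643, 0.0203]
tcp_rot: [1.747, 2.611, -0.0]
force: [-0.9, -0.0, 0.1]
opening: 0.0854
grasp_force: 0.0
```

>>> step_arm(
  steps=[1, 0, 0, 1, 0, 1, 0, 0, 3, 0, 1, 0, 0, 8, 0, 1, 0, 0, 13, 0, 1, 0, -8, 17, 0, 1, 0, -14, 18, 0, 1, 0, -20, 18, 0, 1, 0, -26, 18, 0],
)

```text
time_s: 21.32
eef_pos: [0.4704, -0.0788, 0.2014]
tcp_rot: [1.746, 2.609, 0.002]
force: [0.5, 0.3, -0.9]
opening: 0.0857
grasp_force: 0.0
```

>>> step_arm(
  steps=[1, 0, -6, 0, 0, 1, 0, -12, 0, 0, 1, 0, -18, 0, 0, 1, 0, -18, 0, 0, 1, 0, -18, 0, 0],
)

```text
time_s: 21.95
eef_pos: [0.4699, -0.2566, 0.2001]
tcp_rot: [-1.749, -2.609, -0.0]
force: [0.9, -0.7, 0.0]
opening: 0.0854
grasp_force: 0.0
```

```bash
python3 f.py; python3 - <<'E'
from w import *
im=[]
for n,z in(("top",.017),("scene",.017)):
    c=arm.camera(n);im.append(warp(c,z,.36,.56,.06,.26,2000)[:, :400])
cv2.imwrite("pics/w4.png",np.hstack(im))
E
```

```text
F [ 0.62 -0.99  0.05] T [ 0.027 -0.007 -0.018] base-frame mm [-150.64 -387.44  200.1 ] yaw 0.38993321812687576
```

View pics/w4.png

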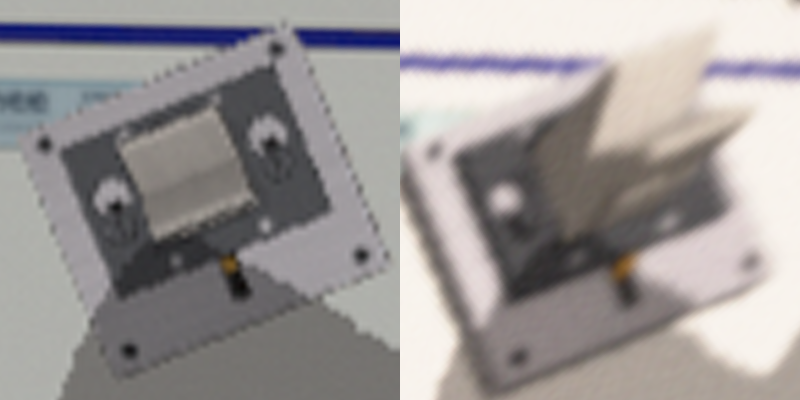

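The plate lies flat with the screw heads over the slots at (120,225) and (275,155). The brass catch stands up right behind the rear edge at (230,264), and the arm is clear.

```bash
python3 -c "
from plant import arm
print(arm.job_done())"
```

```text
the job is handed in; nothing more can be done
None
```

The V-block plate is mounted flat on the base, slid home to its firm stop with the catch up behind it and let go; the job was handed in at about 22 s, and the shaft, vial and weight were not touched.

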